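# Close, pin and press the gluing jig

## Robot

A 6-joint arm with a two-finger parallel gripper is mounted at the origin on the work surface. World frame = base frame: x ahead of the robot, y to its left, z up, the work surface at z = 0. Lengths are in m, angles in rad, forces in N, time in s.
With the tool pointing down it reaches from about 0.325 to 0.775 m from the base axis. Payload 5.5 kg.
Tool frame: the origin (TCP) lies at the very end of the fingers, on their centre line; the grasp point (between the pads) lies 19 mm behind it; x points along the fingers, z is the direction in which the jaws open and shut, and the axes are right-handed (so a half turn about x gives the same grasp; the last joint's range is limited). The gripper opens to 85 mm and grips with 20 to 120 N. Pads are 22 mm wide; open, the fingers measure 114 mm over their backs; the gripper's body (76 mm by 85 mm) begins 54 mm behind the grasp point. The pads swing forward as they close: fully open they stand 13 mm farther back than shut.
Start: joints at [-1.318, 0.091, 1.231, -0, 1.82, -0.057], TCP at [0.183, -0.571, 0.231] pointing down, gripper open.
Joint ranges: [-2.87, 2.87], [-0.86, 2.18], [0.17, 2.46], [-1.51, 4.65], [0.06, 2.69], [-2.65, 2.65]. Speed limits (rad/s): [2.57, 2.57, 3.01, 3.14, 3.14, 3.14].

## Interface

Orientations are given as [roll, pitch, yaw] about the fixed x, y, z axes, in that order (R = Rz(yaw) Ry(pitch) Rx(roll)).
In Python, from cell import r, cams, finder gives the robot as it stands. The module is installed in compiled form; this text tells all that it offers.
- The arm moves only by the tool apply_moves, never from a script. Its argument "steps" is a list of rows, each a list of 3 entries, a list of its own where there are three numbers: the shift along the tool's x, y, z each as a share of 0.04 m, from -1 to 1, then the turn, a rotation vector about the tool's x, y, z each as a share of 0.08 rad, from -1 to 1, then the closure, from -1 (fully open) to 1 (shut), so that 0 is half open. In form: [[[dx, dy, dz], [ax, ay, az], grip], ...]. A call has 1 to 5 rows; each row shifts and turns the commanded pose from where the row before left it, along the tool's axes as they then stand; what a row does not reach is not made up. A row lasts 1/10 s, in which the tool goes at most 50 mm and 8.59 degrees, less where a joint would pass 70% of its speed; a pose out of reach is approached as far as the arm can. A call with a number of a shift or a turn outside -1 to 1 is refused whole. A call with a gripper value outside its range is refused whole. The fingers move at their own pace and stop on an object; "newtons" is the grip in N (left out, the last holds). Time passes only in rows, so rows that do not move let the fingers close. It gives the time, the measured TCP pose, the force and the opening at its end, in the units of the state.
- r.get_obs(): the state, without advancing time (a new reading comes with each control period).
- cams.grab_frame(name): name is "side" or "top" or "wrist"; returns a dict with "img" (480x640x3 uint8, red, green, blue), "intrinsics" (3x3 intrinsics, pixels), "pose" (4x4, takes a point from camera to world coordinates). Camera axes: x right, y down, z forward; pixel columns grow to the right and rows downward; lengths in m; the calibration is good to about 2 mm. A picture is of the moment at which its call begins. There is no depth.
- r.finish_job(): hands the job in, once; it reports no verdict.
Trained networks look in the newest picture that a camera, given by its name, has taken for a name from the list of things; names that differ only in an ending like _2 or _b are one class to them, and where a whole thing is asked for, a point or a joint stands for the part that bears it (a point fixed in the world has none). Each returns a list of dicts, best first, with "score" (0 to 1); they miss things now and then, are a little off and sometimes report something else, mostly with a low value. They report only what shows in the picture. A call takes as long as a camera call. They do not tell look-alikes from the thing itself.
- finder.find_in(camera, label): "bbox" ([left, top, right, bottom] in pixels, round what is visible of it).
The state is a dict: "time_s": time; "q": joint angles; "joint_vel": joint speeds; "effort": joint torques, N m; "eef_pos": TCP position; "eef_rot": TCP orientation; "force": force on the tool from outside, world axes, zero at the start; "moment": the same for the moment, N m; "finger_gap": finger opening in m.
Only numpy, scipy, OpenCV 4.12 (cv2) and the standard library are available. Lean on these libraries where they do the work, as an engineer would, in place of code of your own. Each camera call takes 0.05 s, during which the arm holds its last target.

## Task

The two halves of a plug housing lie freshly glued in the hinged jig: first turn the jig's packing dial until its pointer stands at the tab on the rim of the scale, then swing the lid fully shut and push the pin with the tall round head from the wooden block down through the lid into the base until its head sits on the lid. Then let go of the pin, press the sprung round pad on the lid more than halfway down with the fingertips, and finish while still holding it down; do not let go at the end. Leave the other two pins and everything else on the bench where they are.

Things in the scene. Friction and masses are not known exactly. Their poses are not given: they have to be found in the camera images.
- jig: Fixed aluminium gluing jig on a dark steel foot plate (320 x 145 x 6 mm). Origin: on the bench, under the centre of the hinged part. Its x axis runs along the jig towards the dial end, y towards the hinge side, z up. Base block 150 (x) x 110 (y) x 34 mm high, centred on the origin; dial housing at x = 80 to 200 mm, y = -55 to 45 mm, 30 mm high, with the white scale disc (92 mm across, centred on x = 150, y = -5 mm, top 34 mm above the bench) on it. Yaw varies.
- lid (a joint): Hinge of the lid: 0 = fully shut (flat on the base, its top 48 mm above the bench), positive = opened upward, starts at about 0.9 to 1.3 rad. The hinge is stiff (0.28 N m of friction): the lid stays where it is left. Range 0 to 1.5.
- lid_hinge (a point): Middle of the hinge line, at y = 55 mm of the jig and 34 mm above the bench, in the plane of the lid's underside; the line runs along the jig's x axis. The lid is a plate 150 mm along the hinge, 110 mm from the hinge to its free edge, 14 mm thick, with an empty half housing (10 mm deep) on its underside and the pad on its outer face; the plate outside the hole and the pad's 52 mm collar is flat and may be pushed.
- lid_edge (a point): Point on the free edge of the lid, on its outer face, 10 mm from the middle of the edge towards the hole end. It moves with the lid: 110 mm from the hinge, 14 mm out from the underside.
- pad (a joint): Travel of the sprung pad into the lid: 0 = up, 0.012 m = fully down. The spring needs about 2 N to start, 6.4 N at half travel and 11 N at full travel.
- pad_top (a point): Centre of the top face of the pad: black rubber button 42 mm across and 12 mm thick on a steel stem, on the lid's outer face at x = 30 mm of the jig, midway between hinge and free edge. With the lid shut its top is 76 mm above the bench (28 mm above the lid) and it moves straight down when pressed.
- jig_hole (a point): Centre of the mouth of the upright pin hole in the base, 34 mm above the bench, at x = -50, y = -35 mm of the jig (x, y, z axes as the jig's). The hole is 14 mm wide. When the lid is shut its own 14 mm hole lies right over it, mouth 48 mm above the bench, edges chamfered by 1.5 mm; depth is ample for the pin.
- dial_axis (a point): Point on the dial's upright turning axis, at the height to grip (62 mm above the bench). The dial is a black bar grip 40 mm long and 14 mm wide with upright sides, 34 to 70 mm above the bench, on a skirt 40 mm across and 6 mm high; it turns endlessly both ways and stays where it is left (friction 0.06 N m).
- dial_pointer (a point): Tip of the dial's pointer, 35 mm from the turning axis: the bar lies along the line from the axis to this point; the nose and a white line mark this end of the bar. It turns with the dial.
- dial_mark (a point): Inner tip of the index tab, 35 mm from the turning axis: a fixed dark steel tab clipped on the rim of the white scale, 3 mm high over the scale. The pointer belongs right opposite it; at the start the pointer is 0.4 to 1.6 rad clockwise of it (seen from above), so the dial is turned counterclockwise the short way.
- block: Fixed wooden block 190 (x) x 55 (y) x 52 mm high, origin on the bench under its centre, with three upright holes in a row along its x axis, 60 mm apart, each holding a steel pin that hangs by its head. Yaw varies.
- pin: The pin to use: steel, upright in one of the block's three holes, which one varies. Origin at the centre of its lower tip, z up along the pin. Shank 12 mm across and 40 mm long with a chamfered tip, then a plain round head 24 mm across and 32 mm tall (40 to 72 mm above the origin). In the block its origin is 12 mm above the bench. Mass about 0.12 kg. Fully home in the jig: head on the lid, origin 26 mm below jig_hole.
- pin_square: Bystander: pin with the same shank but a square head 24 x 24 x 32 mm. Leave it.
- pin_flat: Bystander: pin with the same shank but a wide flat round head, 36 mm across and 10 mm tall. Leave it.
- glue: Bystander: white glue bottle, 48 mm across, 150 mm tall, standing; origin under its centre.
- jar: Bystander: glass jar, 64 mm across, 75 mm tall, standing; origin under its centre.
- screwdriver: Bystander: screwdriver lying on the bench left of the jig, about 200 mm long.
- wrench: Bystander: wrench lying on the bench right of the block.
- tape: Bystander: roll of tape, 84 mm across, 22 mm high, lying flat.
- shell: Bystander: spare half housing, black, 70 x 50 x 16 mm, lying flat.
Not all that is in view belongs to the job. What is shaped like the pin but orange or pink is not meant.

How it is judged:
On the way, in this order (a step that is already met when the one before it is completed fails the run):
1. the dial's pointer stands at the tab (horizontal distance between dial_pointer and dial_mark below 0.004 m), for 0.2 s.
2. the lid is fully shut (horizontal distance between dial_pointer and dial_mark below 0.004 m and value of joint lid below 0.03 rad), for 0.2 s.
3. the round-headed pin is home through lid and base (all of step 2 and horizontal distance between pin and jig_hole below 0.004 m and z of pin in the frame of jig_hole below -0.022 m and angle between pin's own z axis and vertical below 0.12 rad), for 0.2 s.
At the end, for the whole second after the job is handed in: Pointer within 4 mm of the tab; lid within 0.03 rad of shut; round-headed pin in the hole, within 4 mm of its axis, tip 22 mm or more below the base's top, tilt under 0.12 rad, not touched; fingers still holding the pad down more than 6 mm with more than 3 N (all of step 3 and contact force between the fingers and pin below 0.5 N and value of joint pad above 0.006 m and contact force between the fingers and pad above 3 N); the arm keeps its last pose, push and grip.
It fails at once if one of the other two pins is moved more than 25 mm (distance of any of pin_square, pin_flat from where it was at the start of the episode above 0.025 m).
It fails at once if another thing on the bench is moved more than 40 mm (distance of any of glue, jar, screwdriver, wrench, tape, shell from where it was at the start of the episode above 0.04 m).
It also fails if it takes over 72 s, if anything falls off the work surface, if the arm or the gripper's body presses on something with over 40 N, if the wrist force passes 120 N, or if a joint passes its speed limit or range.

## Working session

There is one attempt and no reset: what is moved stays moved. The work goes in short steps, Python scripts to look and compute and a tool call to move; the robot and the scene stay as the last step left them, time stands still between calls to the robot, and variables do not carry over. Pictures are saved under pics/ and viewed, and the job is handed in when it is done.

Besides the shell and the picture viewer there is one more tool, called after "Request:" as a command line: name --argument value ..., lists and objects as JSON in quotes. apply_moves: Moves the arm, as the interface text tells. Shift numbers are shares of 0.04 m and turn numbers shares of 0.08 rad, none past 1 either way. Its arguments: {"type":"object","properties":{"steps":{"type":"array","items":{"type":"array"}},"newtons":{"type":"number"}},"required":["steps"]}

```bash
mkdir -p pics; ls
cat > h.py <<'E'
import numpy as np, cv2
from cell import r, cams, finder
def grab(n,fn=None):
    f=cams.grab_frame(n)
    if fn: cv2.imwrite('pics/'+fn,f['img'][:,:,::-1])
    return f
def ray(f,px):
    K=np.array(f['intrinsics']);T=np.array(f['pose'])
    d=T[:3,:3]@np.linalg.inv(K)@np.array([px[0],px[1],1.0])
    return T[:3,3],d
def atz(f,px,z):
    o,d=ray(f,px);return o+d*(z-o[2])/d[2]
def proj(f,p):
    K=np.array(f['intrinsics']);T=np.array(f['pose'])
    c=T[:3,:3].T@(np.array(p)-T[:3,3]);u=K@c;return u[:2]/u[2]
E
python3 - <<'E'
from h import *
for n in ['top','side','wrist']:
    f=grab(n,n+'0.png');print(n,np.round(f['pose'],3).tolist(),np.round(f['intrinsics'],1).tolist())
    for l in ['jig','lid','block','pin','pin_square','pin_flat','dial_axis','dial_pointer','dial_mark','jig_hole','pad_top','lid_edge','lid_hinge','glue','jar']:
        try:print(l,[(round(d['score'],2),np.round(d['bbox']).tolist()) for d in finder.find_in(n,l)][:3])
        except Exception as e:print(l,e)
print(r.get_obs())
E
```

```text
pics
top [[-0.015, -0.984, 0.176, 0.325], [-1.0, 0.015, -0.001, -0.028], [-0.002, -0.176, -0.984, 1.404], [0.0, 0.0, 0.0, 1.0]] [[587.4, 0.0, 318.2], [0.0, 587.4, 249.3], [0.0, 0.0, 1.0]]
jig [(0.7, [261.0, 196.0, 338.0, 332.0]), (0.28, [260.0, 244.0, 297.0, 316.0])]
lid [(0.84, [265.0, 246.0, 296.0, 316.0])]
block [(0.7, [407.0, 234.0, 447.0, 323.0])]
pin [(0.54, [422.0, 244.0, 434.0, 258.0]), (0.52, [387.0, 227.0, 396.0, 242.0]), (0.25, [131.0, 302.0, 162.0, 322.0])]
pin_square [(0.69, [431.0, 295.0, 449.0, 306.0])]
pin_flat [(0.58, [422.0, 269.0, 440.0, 284.0]), (0.3, [409.0, 237.0, 450.0, 318.0])]
dial_axis [(0.85, [260.0, 193.0, 339.0, 331.0])]
dial_pointer [(0.76, [301.0, 212.0, 317.0, 232.0]), (0.48, [262.0, 195.0, 339.0, 332.0])]
dial_mark [(0.41, [431.0, 295.0, 450.0, 305.0])]
jig_hole [(0.8, [263.0, 192.0, 336.0, 330.0]), (0.17, [300.0, 211.0, 318.0, 231.0])]
pad_top [(0.63, [265.0, 256.0, 278.0, 276.0])]
lid_edge [(0.73, [261.0, 248.0, 300.0, 318.0])]
lid_hinge [(0.75, [262.0, 192.0, 338.0, 333.0])]
glue [(0.55, [129.0, 299.0, 163.0, 326.0])]
jar [(0.67, [140.0, 206.0, 172
[... 1597 characters left out ...]
ig_hole []
pad_top []
lid_edge []
lid_hinge []
glue []
jar []
{'time_s': 2.4, 'q': array([-1.31767008e+00,  9.10925673e-02,  1.23066604e+00, -1.64316806e-06,
        1.81980973e+00, -5.67178196e-02]), 'joint_vel': array([ 0.00073118,  0.0001676 ,  0.00036314,  0.00131307, -0.00012602,
       -0.00013945]), 'effort': array([-1.15301796e-04, -4.58458543e+01, -4.18083465e+01, -1.15245712e-04,
        7.54342418e-04,  3.61790171e-06]), 'eef_pos': array([ 0.18293867, -0.57145193,  0.23129886]), 'eef_rot': array([-0.1220942 ,  1.57077195, -1.38304687]), 'force': array([0.04176816, 0.5107328 , 0.65762008]), 'moment': array([ 0.01483863, -0.01052666, -0.01700907]), 'finger_gap': 0.08556040300797013}
```

View pics/top0.png

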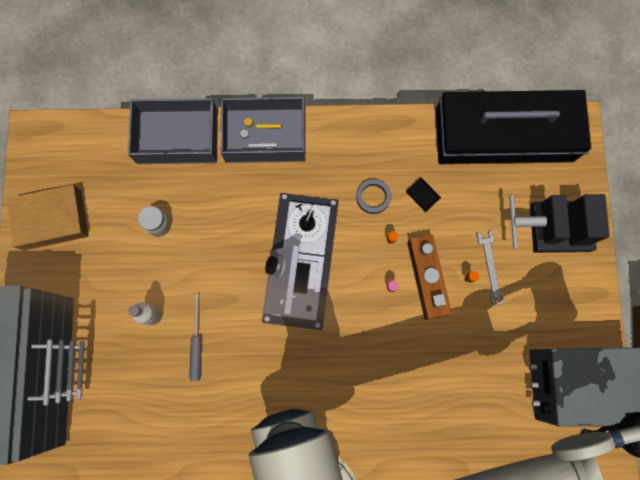

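View pics/side0.png

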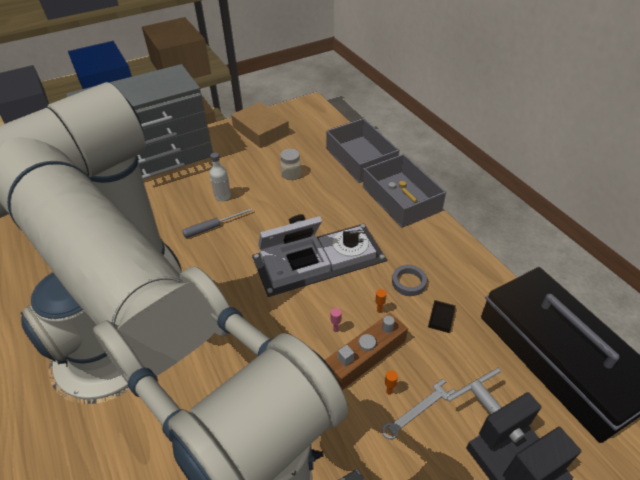

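Run:
```python
import cv2
a=cv2.imread('pics/top0.png')
cv2.imwrite('pics/top0a.png',cv2.resize(a[180:345,245:350],None,fx=5,fy=3.6*5/3.6*0.72,interpolation=2)) if 0 else cv2.imwrite('pics/top0a.png',cv2.resize(a[185:340,250:350],None,fx=3.8,fy=3.8,interpolation=2))
cv2.imwrite('pics/top0b.png',cv2.resize(a[210:335,370:460],None,fx=4.5,fy=4.5,interpolation=2))
b=cv2.imread('pics/side0.png')
cv2.imwrite('pics/side0a.png',cv2.resize(b[200:305,245:395],None,fx=5,fy=5,interpolation=2))
cv2.imwrite('pics/side0b.png',cv2.resize(b[280:440,300:465],None,fx=3.7,fy=3.7,interpolation=2))
```

```text
(no output)
```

View pics/top0a.png

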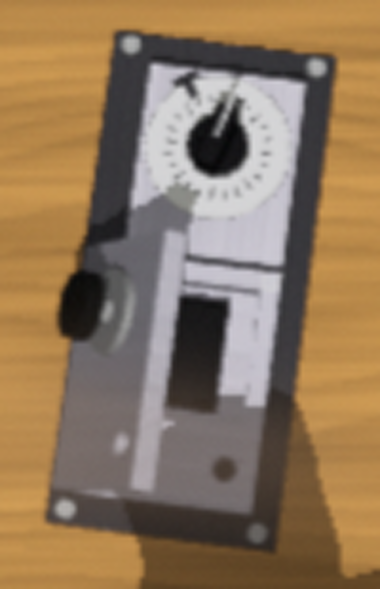

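View pics/top0b.png

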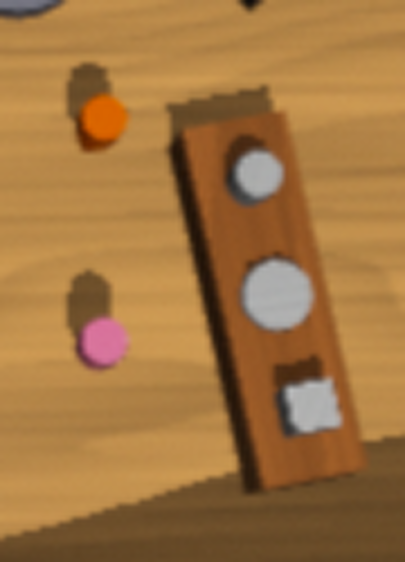

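View pics/side0a.png

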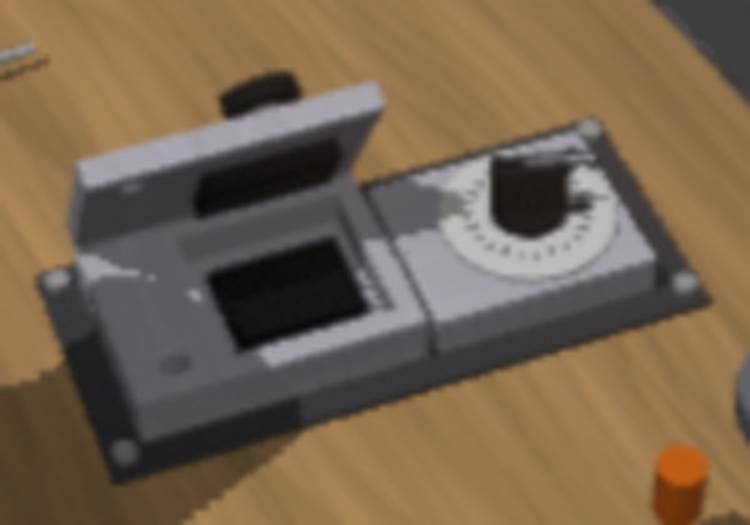

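View pics/side0b.png

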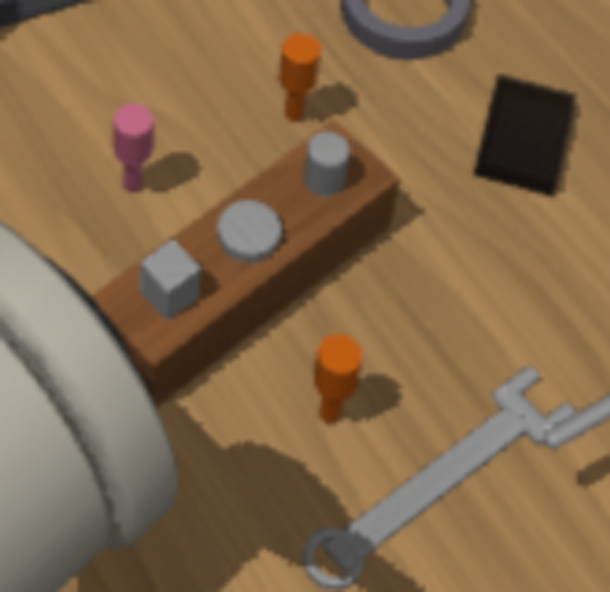

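Run:
```python
from h import *
f=grab('top')
c=lambda u,v:(250+u/3.8,185+v/3.8)
P=[atz(f,c(*p),0.006)[:2] for p in [(117,30),(336,57),(274,551),(46,521)]]
for p in P:print(p)
print(np.linalg.norm(P[0]-P[1]),np.linalg.norm(P[0]-P[3]))
for a,b in((3,0),(2,1)):
    d=P[a]-P[b];d=-d;print('yaw',np.arctan2(d[1],d[0]))
print('plate c',np.mean(P,0))
print('disc',atz(f,c(214,147),.034))
print('dialtop',atz(f,c(216,146),.070),'tip?',atz(f,c(237,80),.050))
b=lambda u,v:(370+u/4.5,210+v/4.5)
print('pin',atz(f,b(260,173),.084),'flat',atz(f,b(279,294),.062),'sq',atz(f,b(314,405),.084))
```

```text
[0.71698388 0.06035686]
[ 0.69682345 -0.08099971]
[ 0.38116641 -0.03597745]
[0.40176141 0.10562694]
0.1427869762359165 0.3184565655647227
yaw -0.14263784073091246
yaw -0.14167474250697726
plate c [0.54918379 0.01225166]
disc [ 0.63222755 -0.0021069   0.034     ]
dialtop [ 0.62475867 -0.00403064  0.07      ] tip? [ 0.67124379 -0.01724615  0.05      ]
pin [ 0.55899908 -0.27959363  0.084     ] flat [ 0.49991891 -0.29051139  0.062     ] sq [ 0.44096922 -0.30096267  0.084     ]
```

Request:
apply_moves --steps '[[[0, 1, -0.67], [0, 0, 0], -1], [[0, 1, -0.67], [0, 0, 0], -1], [[0, 1, -0.67], [0, 0, 0], -1], [[0, 1, -0.67], [0, 0, 0], -1], [[0, 1, -0.67], [0, 0, 0], -1]]' --newtons 30

```text
time_s: 2.95
eef_pos: [0.3334, -0.3813, 0.2314]
eef_rot: [0.527, 1.57, -0.734]
force: [0.0, 0.4, -0.5]
finger_gap: 0.0851
```

Request:
apply_moves --steps '[[[0, 1, -0.67], [0, 0, 0], -1], [[0, 1, -0.67], [0, 0, 0], -1], [[0, 1, -0.67], [0, 0, 0], -1], [[0, 1, -0.67], [0, 0, 0], -1], [[0, 1, -0.67], [0, 0, 0], -1]]'

```text
time_s: 3.45
eef_pos: [0.4831, -0.1925, 0.2316]
eef_rot: [0.746, 1.57, -0.515]
force: [0.9, -0.9, -0.4]
finger_gap: 0.0852
```

Request:
apply_moves --steps '[[[0, 1, -0.67], [0, 0, 0], -1], [[0, 1, -0.67], [0, 0, 0], -1], [[0, 1, -0.67], [0, 0, 0], -1], [[0, 1, -0.67], [0, 0, 0], -1], [[0, 0, 0], [0, 0, 0], -1]]'

```text
time_s: 3.95
eef_pos: [0.604, -0.0384, 0.2294]
eef_rot: [-2.831, 1.568, 2.198]
force: [-0.7, -0.6, -0.4]
finger_gap: 0.0854
```

Run:
```python
from h import *
f=grab('wrist','w1.png');g=grab('top','top1.png');np.savez('w1.npz',K=f['intrinsics'],T=f['pose']);np.savez('top1.npz',K=g['intrinsics'],T=g['pose'])
o=r.get_obs();print(o['time_s'],o['eef_pos'],o['eef_rot'],o['q'])
```

```text
4.05 [ 0.60209907 -0.04245358  0.23053634] [-1.73223579  1.56928891 -2.99108673] [-1.26518817e-01  1.02043846e-01  1.22036852e+00 -4.25479992e-04
  1.82063021e+00  1.13222722e+00]
```

View pics/w1.png

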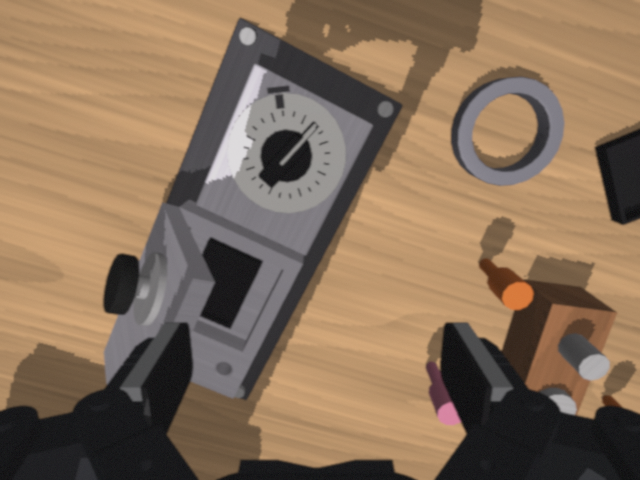

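Run:
```python
import cv2
a=cv2.imread('pics/w1.png')
cv2.imwrite('pics/w1a.png',cv2.resize(a[75:220,220:360],None,fx=4,fy=4,interpolation=2))
```

```text
(no output)
```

View pics/w1a.png

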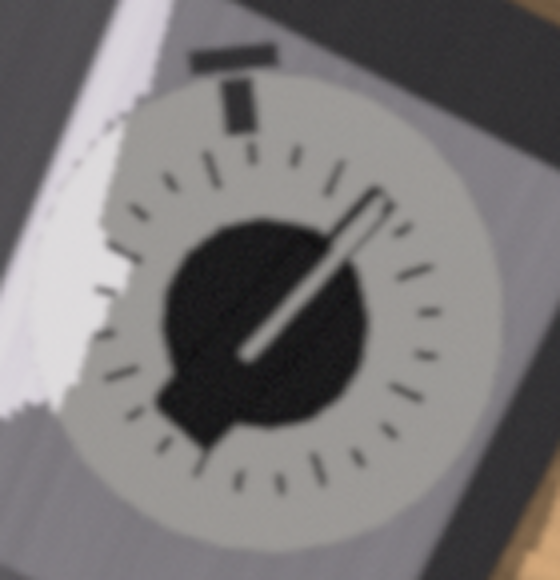

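```bash
cat >> h.py <<'E'
class F(dict): pass
def load(n):
    d=np.load(n);return {'intrinsics':d['K'],'pose':d['T']}
E
python3 - <<'E'
from h import *
f=load('w1.npz')
c=lambda u,v:(220+u/4,75+v/4)
C=atz(f,c(268,312),.034);print('disc',C)
A=C[:2]
m=atz(f,c(241,133),.0365)[:2]-A;print('mark',np.linalg.norm(m),np.arctan2(m[1],m[0]))
for z in(.036,.04,.06,.07):
  for p in [(385,195),(245,355)]:
    q=atz(f,c(*p),z)[:2]-A;print(z,p,np.round(q,4),np.linalg.norm(q),np.arctan2(q[1],q[0]))
a,b=[atz(f,c(*p),.07)[:2] for p in [(385,195),(245,355)]];print('line ang',np.arctan2(*(a-b)[::-1]))
print('axis at70 px',(proj(f,[*A,.07])-[220,75])*4)
print('end of bar',(proj(f,[*A,.04])-[220,75])*4)
# plate corners
P=[atz(f,p,.006)[:2] for p in [(241,18),(402,103),(243,399)]]
print(P,[np.linalg.norm(P[0]-P[1]),np.linalg.norm(P[1]-P[2])],'yaw',np.arctan2(*(P[1]-P[2])[::-1]))
print('hole',atz(f,(224,368),.034))
yaw=-.142
for yaw in(-.135,-.142,-.15):
  ex=np.array([np.cos(yaw),np.sin(yaw)]);ey=np.array([-ex[1],ex[0]])
  O=A-.15*ex+.005*ey;print(yaw,'O',O,'hole',O-.05*ex-.035*ey, 'pad',O+.03*ex)
E
```

```text
disc [ 0.63703537 -0.00407474  0.034     ]
mark 0.033288962585826004 0.44081742694456705
0.036 (385, 195) [ 0.0278 -0.0147] 0.03144097139716745 -0.4847576787519128
0.036 (245, 355) [-0.009   0.0018] 0.009135669084050502 2.94522662999377
0.04 (385, 195) [ 0.028  -0.0146] 0.031585178408833244 -0.48051398141693635
0.04 (245, 355) [-0.0083  0.0016] 0.008492041793021217 2.947449150989601
0.06 (385, 195) [ 0.029  -0.0143] 0.03231451611924998 -0.459867680348555
0.06 (245, 355) [-0.0052  0.0009] 0.005274995166240774 2.9666960437731875
0.07 (385, 195) [ 0.0294 -0.0142] 0.03268417700182512 -0.4498921868732785
0.07 (245, 355) [-0.0036  0.0006] 0.003668168628677551 2.98897539689754
line ang -0.4202125589464525
axis at70 px [254.09391733 335.96355606]
end of bar [265.88407824 315.64624681]
[array([0.71965923, 0.05963547]), array([ 0.70025816, -0.07979964]), array([ 0.38477291, -0.03221399])] [np.float64(0.1407783832064178), np.float64(0.3190538223500269)] yaw -0.14970472686150593
hole [ 0.43457101 -0.00563839  0.034     ]
-0.135 O [0.48907312 0.02106831] hole [ 0.4348174  -0.00688372] pad [0.51880016 0.0170306 ]
-0.142 O [0.48925275 0.02210342] hole [ 0.43480269 -0.00546814] pad [0.5189508  0.01785772]
-0.15 O [0.4894669  0.02328483] hole [ 0.43479801 -0.00385025] pad [0.51913003 0.01880169]
```

Request:
apply_moves --steps '[[[1, 0.55, -0.32], [0, 0, 0], -1], [[1, 0.55, -0.32], [0, 0, 0], -1], [[0, 0, 0], [1, 0, 0], -1], [[0, 0, 0], [1, 0, 0], -1], [[0, 0, 0], [1, 0, 0], -1]]'

```text
time_s: 4.55
eef_pos: [0.6354, -0.0072, 0.1513]
eef_rot: [-0.7, 1.57, -2.206]
force: [-0.3, 0.9, -0.1]
finger_gap: 0.0854
```

Request:
apply_moves --steps '[[[0, 0, 0], [1, 0, 0], -1], [[0, 0, 0], [1, 0, 0], -1], [[0, 0, 0], [1, 0, 0], -1], [[0, 0, 0], [1, 0, 0], -1], [[0, 0, 0], [1, 0, 0], -1]]'

```text
time_s: 5.05
eef_pos: [0.6355, -0.0075, 0.152]
eef_rot: [1.238, 1.57, -0.669]
force: [0.1, -0.2, -0.4]
finger_gap: 0.0855
```

Request:
apply_moves --steps '[[[0, 0, 0], [1, 0, 0], -1], [[0, 0, 0], [0.2, 0, 0], -1], [[0, 0, 0], [0, 0, 0], -1]]'

```text
time_s: 5.35
eef_pos: [0.6357, -0.0068, 0.1518]
eef_rot: [1.567, 1.57, -0.431]
force: [0.9, 0.4, 0.0]
finger_gap: 0.0856
```

Run:
```python
from h import *
f=grab('wrist','w2.png');np.savez('w2.npz',K=f['intrinsics'],T=f['pose'])
o=r.get_obs();print(o['time_s'],o['eef_pos'],o['eef_rot'],o['eef_rot'][2]-o['eef_rot'][0],np.abs(o['joint_vel']).max())
```

```text
5.4 [ 0.63575505 -0.00656567  0.15168777] [ 1.60593028  1.57028415 -0.39064634] -1.996576626526734 0.006877246371100543
```

View pics/w2.png

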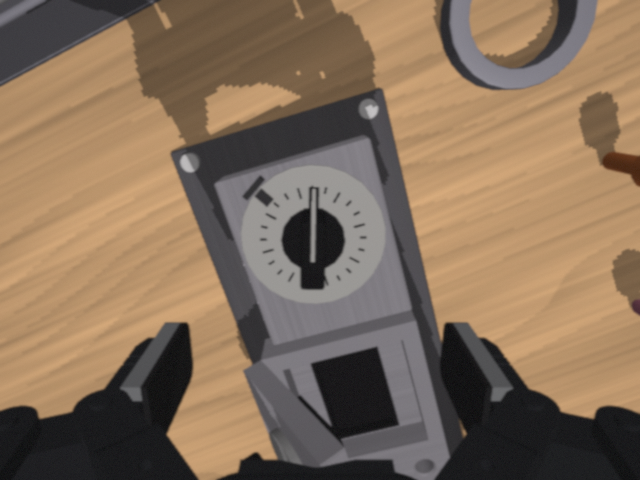

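Run:
```python
from h import *
f=load('w2.npz');a=cv2.imread('pics/w2.png')
cv2.imwrite('pics/w2a.png',cv2.resize(a[155:315,230:395],None,fx=4,fy=3.7*4/3.7,interpolation=2)[:600])
print(proj(f,[.6357,-.0066,.1517]),proj(f,[.6357,-.0066,.034]))
g=cv2.cvtColor(a,cv2.COLOR_BGR2GRAY)
# segment disc: fit ellipse
hsv=cv2.cvtColor(a,cv2.COLOR_BGR2HSV)
m=((g>125)&(hsv[...,1]<40)).astype(np.uint8);m=cv2.morphologyEx(m,cv2.MORPH_OPEN,np.ones((3,3)))
m[:, :225]=0;m[:,400:]=0
cs,_=cv2.findContours(m,cv2.RETR_EXTERNAL,cv2.CHAIN_APPROX_NONE)
for c in sorted(cs,key=cv2.contourArea)[-2:]:
    h=cv2.convexHull(c);e=cv2.fitEllipse(h);print(cv2.contourArea(c),e,atz(f,e[0],.034))
```

```text
[316.2013048  329.02077936] [316.20287462 235.50444802]
120.5 ((371.07843017578125, 110.2209701538086), (12.94837760925293, 14.072646141052246), 11.260931968688965) [ 0.69146523 -0.06671686  0.034     ]
19049.0 ((318.2033386230469, 238.5277557373047), (186.3549346923828, 225.6858367919922), 176.9660186767578) [ 0.63335493 -0.00692373  0.034     ]
```

View pics/w2a.png

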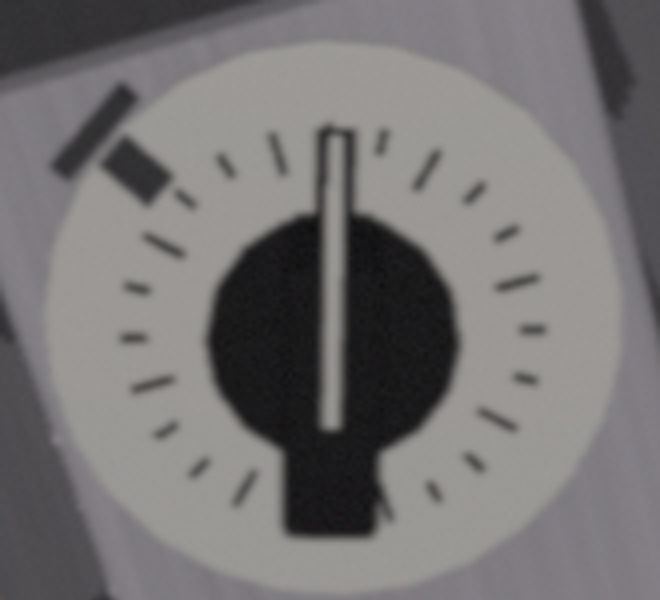

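Run:
```python
from h import *
f=load('w2.npz');c=lambda u,v:(230+u/4,155+v/4)
A=atz(f,c(332.5,317.5),.034)[:2];print(A)
m=atz(f,c(160,192),.0365)[:2]-A;print('mark',np.linalg.norm(m),np.arctan2(*m[::-1]))
for z in(.04,.07):
  p=[atz(f,c(*q),z)[:2] for q in((337,130),(331,430))];d=p[0]-p[1];print(z,np.arctan2(*d[::-1]),np.linalg.norm(p[0]-A),np.linalg.norm(p[1]-A),p[0]-A)
# line px middle of tab direction
d=atz(f,c(110,162),.0365)[:2]  # not used
d=atz(f,c(120,150),.0365)[:2]
t1=atz(f,c(137,171),.0365)[:2]-A;print('tab mid ang',np.arctan2(*t1[::-1]),np.linalg.norm(t1))
b=[atz(f,c(*q),.07)[:2] for q in((285,533),(377,533))];bm=(b[0]+b[1])/2;print('bar end',b[0]-b[1],bm-A,np.linalg.norm(bm-A),np.arctan2(*(A-bm)[::-1]))
```

```text
[ 0.63718125 -0.00514192]
mark 0.033478665092483 0.47448160886477114
0.04 -0.4477687925414725 0.03101681330405677 0.01666608969118162 [ 0.02790634 -0.01353805]
0.07 -0.44776879254147334 0.036772396122800734 0.005291706400627398 [ 0.03308792 -0.01604365]
tab mid ang 0.46259902428702704 0.03816069803280069
bar end [0.00538658 0.01185324] [-0.01898663  0.00864481] 0.020862044582812163 -0.42726131054650407
```

Request:
apply_moves --steps '[[[0.9, 0.02, -0.05], [0.15, 0, 0], -1], [[0.9, 0, 0], [0, 0, 0], -1], [[0.8, 0, 0], [0, 0, 0], -1], [[0, 0, 0], [0, 0, 0], 1], [[0, 0, 0], [0, 0, 0], 1]]' --newtons 30

```text
time_s: 5.9
eef_pos: [0.6373, -0.0043, 0.0475]
eef_rot: [-1.131, 1.57, -3.139]
force: [1.0, -0.5, 1.4]
finger_gap: 0.0593
```

Request:
apply_moves --steps '[[[0, 0, 0], [0, 0, 0], 1], [[0, 0, 0], [0, 0, 0], 1], [[0, 0, 0], [0, 0, 0], 1]]'

```text
time_s: 6.2
eef_pos: [0.6382, -0.0055, 0.0498]
eef_rot: [1.15, 1.567, -0.859]
force: [-6.7, -7.2, 11.5]
finger_gap: 0.0134
```

Request:
apply_moves --steps '[[[-0.06, 0, 0], [-1, 0, 0], 1], [[0, 0, 0], [-1, 0, 0], 1], [[0, 0, 0], [-1, 0, 0], 1], [[0, 0, 0], [-1, 0, 0], 1], [[0, 0, 0], [-1, 0, 0], 1]]'

```text
time_s: 6.7
eef_pos: [0.6384, -0.0038, 0.05]
eef_rot: [1.893, 1.568, 0.288]
force: [5.1, 1.9, -4.5]
finger_gap: 0.0133
```

Request:
apply_moves --steps '[[[0, 0, 0], [-1, 0, 0], 1], [[0, 0, 0], [-1, 0, 0], 1], [[0, 0, 0], [-1, 0, 0], 1], [[0, 0, 0], [-1, 0, 0], 1], [[0, 0, 0], [-1, 0, 0], 1]]'

```text
time_s: 7.2
eef_pos: [0.6381, -0.0022, 0.05]
eef_rot: [2.339, 1.567, 1.134]
force: [2.4, 6.2, -3.0]
finger_gap: 0.0135
```

Request:
apply_moves --steps '[[[0, 0, 0], [-1, 0, 0], 1], [[0, 0, 0], [-0.3, 0, 0], 1], [[0, 0, 0], [0, 0, 0], 1]]'

```text
time_s: 7.5
eef_pos: [0.6379, -0.0017, 0.05]
eef_rot: [2.412, 1.567, 1.31]
force: [1.7, 5.9, -3.2]
finger_gap: 0.0134
```

Run:
```python
from h import *
f=grab('wrist','w3.png');np.savez('w3.npz',K=f['intrinsics'],T=f['pose'])
o=r.get_obs();print(o['time_s'],o['eef_pos'],o['eef_rot'],o['eef_rot'][2]-o['eef_rot'][0],o['force'],o['moment'],np.abs(o['joint_vel']).max())
```

```text
7.55 [ 0.63789966 -0.00173485  0.04996198] [2.41497003 1.56688632 1.31177321] -1.1031968284365878 [ 2.20714486  6.39776628 -3.06025127] [ 1.30404576 -0.23894762  0.00989256] 0.0037536321698388875
```

View pics/w3.png

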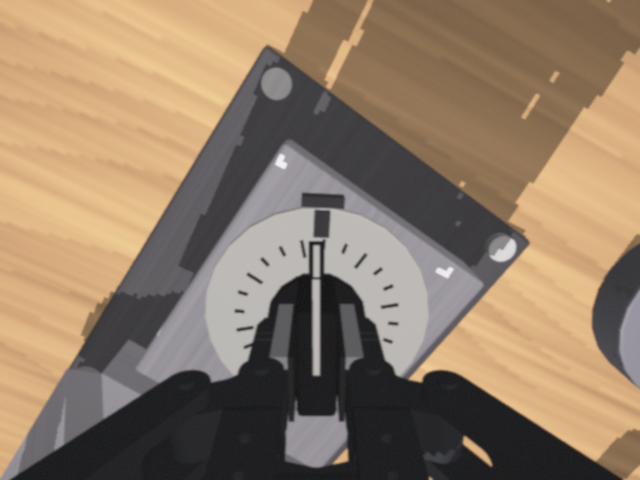

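Request:
apply_moves --steps '[[[0, 0, 0], [0.5, 0, 0], 1], [[0, 0, 0], [0, 0, 0], 1], [[0, 0, 0], [0, 0, 0], 1]]'

```text
time_s: 7.85
eef_pos: [0.638, -0.0019, 0.05]
eef_rot: [2.344, 1.567, 1.2]
force: [2.7, 5.8, -3.0]
finger_gap: 0.013
```

Request:
apply_moves --steps '[[[0, 0, 0], [0, 0, 0], -0.3], [[0, 0, 0], [0, 0, 0], -0.3], [[0, 0, 0], [0, 0, 0], -0.3]]'

```text
time_s: 8.15
eef_pos: [0.6378, -0.0044, 0.0504]
eef_rot: [0.691, 1.57, -0.454]
force: [0.4, 0.2, 0.5]
finger_gap: 0.0547
```

Run:
```python
from h import *
f=grab('wrist','w4.png');np.savez('w4.npz',K=f['intrinsics'],T=f['pose'])
o=r.get_obs();print(o['time_s'],o['eef_pos'],o['eef_rot'],o['eef_rot'][2]-o['eef_rot'][0],o['force'])
a=cv2.imread('pics/w4.png');cv2.imwrite('pics/w4a.png',cv2.resize(a[150:420,180:460],None,fx=2.2,fy=2.2,interpolation=2))
```

```text
8.2 [ 0.63774996 -0.00441312  0.05024325] [ 0.70939321  1.569927   -0.43585145] -1.145244653141459 [-0.35117449  0.27816527 -0.34185097]
```

View pics/w4a.png

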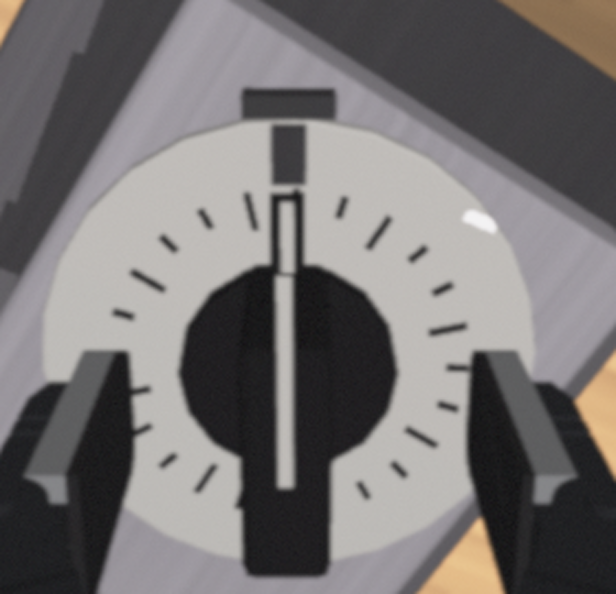

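```bash
cat >> h.py <<'E'
YAW=-.145
AX=np.array([.6342,-.0037])
def jig(p,ax=AX,yaw=YAW):
    ex=np.array([np.cos(yaw),np.sin(yaw)]);ey=np.array([-ex[1],ex[0]])
    O=ax-.15*ex+.005*ey
    return np.array([*(O+p[0]*ex+p[1]*ey),p[2]])
def lid(x,rr,t,th): return jig([x,.055-rr*np.cos(th)+t*np.sin(th),.034+rr*np.sin(th)+t*np.cos(th)])
E
python3 - <<'E'
from h import *
s=grab('side');t=grab('top')
for th in(.9,1.0,1.1,1.2,1.3):
    print(th,[np.round((proj(s,lid(x,.11,k,th))-[245,200])*5).tolist() for x in(-.075,.075) for k in (0,.014)],
     [np.round((proj(t,lid(x,.11,k,th))-[250,185])*3.8).tolist() for x in(-.075,.075) for k in (0,.014)])
print((proj(s,jig([-.05,-.035,.034]))-[245,200])*5,(proj(t,jig([-.05,-.035,.034]))-[250,185])*3.8)
E
```

```text
0.9 [[90.0, 216.0], [81.0, 187.0], [390.0, 133.0], [382.0, 105.0]] [[176.0, 493.0], [156.0, 489.0], [211.0, 237.0], [191.0, 232.0]]
1.0 [[83.0, 193.0], [74.0, 165.0], [384.0, 111.0], [375.0, 84.0]] [[160.0, 490.0], [138.0, 487.0], [195.0, 234.0], [174.0, 229.0]]
1.1 [[76.0, 171.0], [67.0, 144.0], [376.0, 90.0], [367.0, 64.0]] [[142.0, 487.0], [120.0, 484.0], [178.0, 230.0], [157.0, 225.0]]
1.2 [[69.0, 150.0], [61.0, 125.0], [369.0, 70.0], [359.0, 45.0]] [[124.0, 484.0], [101.0, 481.0], [161.0, 226.0], [138.0, 222.0]]
1.3 [[62.0, 131.0], [54.0, 106.0], [361.0, 51.0], [352.0, 28.0]] [[106.0, 482.0], [82.0, 478.0], [143.0, 223.0], [119.0, 219.0]]
[168.04307617 353.66922479] [221.49909383 466.26552589]
```

Request:
apply_moves --steps '[[[-0.95, 0, 0], [0, 0, 0], -0.3], [[-0.95, 0, 0], [1, 0, 0], 1], [[-0.95, 0, 0], [1, 0, 0], 1], [[-0.95, 0, 0], [1, 0, 0], 1], [[0, 0, 0], [1, 0, 0], 1]]'

```text
time_s: 8.8
eef_pos: [0.6396, -0.0044, 0.2101]
eef_rot: [1.399, 1.559, -0.069]
force: [0.6, 0.4, 1.1]
finger_gap: -0.0
```

Request:
apply_moves --steps '[[[0, 0, 0], [1, 0, 0], 1], [[0, 0, 0], [1, 0, 0], 1], [[0, 0, 0], [1, 0, 0], 1], [[0, 0, 0], [0.15, 0, 0], 1]]'

```text
time_s: 9.2
eef_pos: [0.6375, -0.0043, 0.2018]
eef_rot: [0.658, 1.571, -1.06]
force: [-0.8, -0.3, 0.2]
finger_gap: 0.0001
```

Request:
apply_moves --steps '[[[0, -0.87, -0.3], [0, 0, 0], 1], [[0, -0.87, -0.3], [0, 0, 0], 1], [[0, -0.87, -0.3], [0, 0, 0], 1], [[0, -0.87, -0.3], [0, 0, 0], 1], [[0, -0.87, -0.3], [0, 0, 0], 1]]'

```text
time_s: 9.7
eef_pos: [0.4728, 0.081, 0.2017]
eef_rot: [2.027, 1.571, 0.312]
force: [-0.0, 0.3, -0.1]
finger_gap: 0.0004
```

```bash
cat >> h.py <<'E'
def st():
    o=r.get_obs();p=o['eef_pos'];ex=np.array([np.cos(YAW),np.sin(YAW)]);ey=np.array([-ex[1],ex[0]])
    O=AX-.15*ex+.005*ey;d=p[:2]-O
    from scipy.spatial.transform import Rotation as R
    M=R.from_euler('xyz',o['eef_rot']).as_matrix()
    print('t',o['time_s'],'p',np.round(p,4),'jig',np.round([d@ex,d@ey,p[2]],4),'jaw',np.arctan2(M[1,2],M[0,2]).round(4),'xaxis',M[:,0].round(3),'F',o['force'].round(1),'gap',round(o['finger_gap'],4),'v',np.abs(o['joint_vel']).max().round(3))
    return M
E
python3 - <<'E'
from h import *
f=grab('wrist','w5.png');np.savez('w5.npz',K=f['intrinsics'],T=f['pose']);st()
E
```

```text
t 9.75 p [0.4692 0.0833 0.2022] jig [-0.0258  0.0572  0.2022] jaw -1.7132 xaxis [-0.002  0.002 -1.   ] F [3.7 3.1 1.8] gap -0.0007 v 0.081
```

View pics/w5.png

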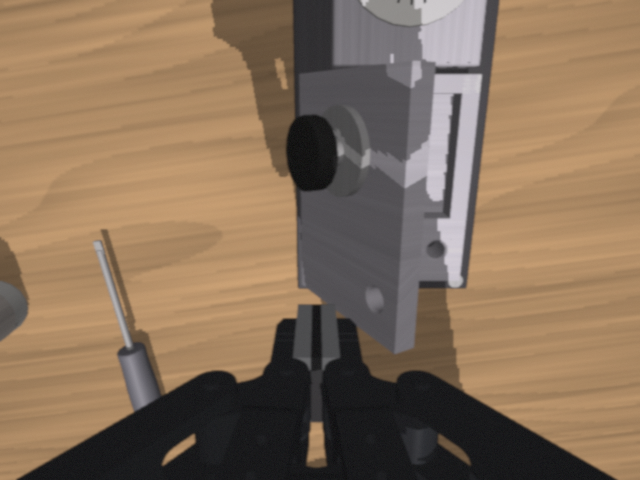

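Request:
apply_moves --steps '[[[1, 0.1, 0], [0, 0, 0], 1], [[1, 0, 0], [0, 0, 0], 1], [[0.15, 0, 0], [0, 0, 0], 1], [[0, 0, 0.4], [0, 0, 0], 1], [[0, 0, 0.4], [0, 0, 0], 1]]'

```text
time_s: 10.25
eef_pos: [0.4737, 0.0486, 0.1168]
eef_rot: [2.815, 1.57, 1.1]
force: [0.8, 3.7, 0.1]
finger_gap: 0.0001
```

Request:
apply_moves --steps '[[[0.11, 0, 0.2], [0, 0, 0], 1], [[0.11, 0, 0.2], [0, 0, 0], 1], [[0.15, 0, 0.17], [0, 0, 0], 1], [[0.15, 0, 0.17], [0, 0, 0], 1], [[0, 0, 0], [0, 0, 0], 1]]'

```text
time_s: 10.75
eef_pos: [0.4685, 0.0183, 0.0936]
eef_rot: [-1.213, 1.569, -2.931]
force: [-0.0, 0.7, -0.0]
finger_gap: -0.0002
```

Run:
```python
from h import *
f=grab('wrist','w6.png');st()
```

```text
t 10.8 p [0.4685 0.0187 0.0938] jig [-0.0172 -0.0067  0.0938] jaw -1.7177 xaxis [-0.002 -0.    -1.   ] F [0.7 0.3 0.2] gap 0.0001 v 0.012
```

View pics/w6.png

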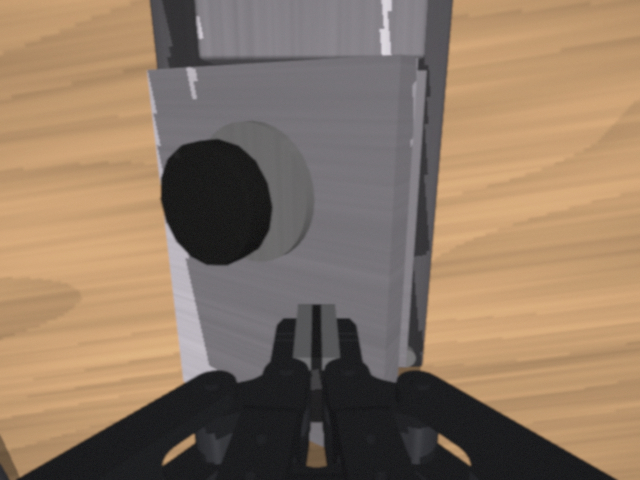

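Request:
apply_moves --steps '[[[0.2, 0, 0.15], [0, 0, 0], 1], [[0.2, 0, 0.12], [0, 0, 0], 1], [[0.2, 0, 0.08], [0, 0, 0], 1], [[0.2, 0, 0.06], [0, 0, 0], 1], [[0.2, 0, 0], [0, 0, 0], 1]]'

```text
time_s: 11.3
eef_pos: [0.4666, 0.0024, 0.054]
eef_rot: [-0.575, 1.57, -2.293]
force: [0.6, -1.1, 2.0]
finger_gap: -0.0001
```

Request:
apply_moves --steps '[[[0.15, 0, 0], [0, 0, 0], 1], [[0.1, 0, 0], [0, 0, 0], 1], [[0, 0, 0], [0, 0, 0], 1]]'

```text
time_s: 11.6
eef_pos: [0.4665, 0.0028, 0.0479]
eef_rot: [-0.03, 1.57, -1.747]
force: [-11.5, -1.6, 20.9]
finger_gap: -0.0001
```

Request:
apply_moves --steps '[[[-1, 0, 0], [0, 0, 0], 1], [[-1, 0, 0], [0, 0, 0], 1], [[-0.5, -0.83, 0.28], [0, 0, 0], -1], [[0, 0, 0], [0, 0, 0], -1], [[0, 0, 0], [0, 0, 0], -1]]'

```text
time_s: 12.1
eef_pos: [0.4324, -0.0031, 0.1448]
eef_rot: [1.965, 1.569, 0.249]
force: [0.5, -0.6, -0.2]
finger_gap: 0.0431
```

Run:
```python
from h import *
f=grab('wrist','w7.png');np.savez('w7.npz',K=f['intrinsics'],T=f['pose']);st()
print('pred',proj(f,jig([-.05,-.035,.048])),proj(f,jig([.03,0,.076])))
```

```text
t 12.15 p [ 0.4322 -0.0031  0.1438] jig [-0.05   -0.0336  0.1438] jaw -1.7168 xaxis [-0.001  0.001 -1.   ] F [-0.6 -0.4  0.1] gap 0.0507 v 0.024
pred [318.46317632 246.52400144] [243.73351805 103.1664306 ]
```

View pics/w7.png

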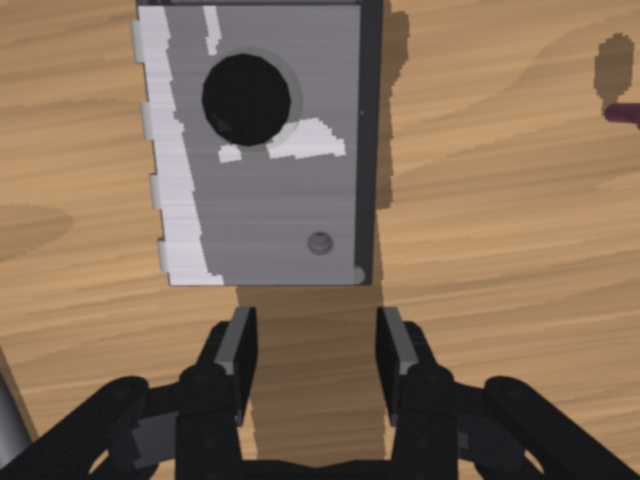

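Request:
apply_moves --steps '[[[-0.2, 0.58, 0.915], [0, 0, 0], 0], [[-0.2, 0.58, 0.915], [0, 0, 0], 0], [[-0.2, 0.58, 0.915], [0, 0, 0], 0], [[-0.2, 0.58, 0.915], [0, 0, 0], 0], [[-0.2, 0.58, 0.915], [0, 0, 0], 0]]'

```text
time_s: 12.65
eef_pos: [0.521, -0.2027, 0.1823]
eef_rot: [-1.989, 1.567, 2.577]
force: [0.5, -0.4, -0.3]
finger_gap: 0.0426
```

Request:
apply_moves --steps '[[[-0.2, 0.58, 0.915], [0, 0, 0], 0], [[-0.2, 0.58, 0.915], [0, 0, 0], 0], [[0, 0, 0], [0, 0, 0], 0], [[0, 0, 0], [0, 0, 0], 0]]'

```text
time_s: 13.05
eef_pos: [0.5556, -0.2808, 0.1972]
eef_rot: [-2.048, 1.565, 2.517]
force: [-0.1, 0.5, -1.2]
finger_gap: 0.0427
```

Run:
```python
from h import *
f=grab('wrist','w8.png');np.savez('w8.npz',K=f['intrinsics'],T=f['pose']);M=st()
print(finder.find_in('wrist','pin'))
```

```text
t 13.1 p [ 0.5555 -0.2799  0.1982] jig [ 0.112  -0.2897  0.1982] jaw -1.717 xaxis [-0.003  0.003 -1.   ] F [-0.2  0.6  0.7] gap 0.0424 v 0.044
[{'bbox': [200.2, 299.9, 242.9, 347.3], 'score': 0.88}, {'bbox': [444.3, 251.2, 498.4, 302.0], 'score': 0.87}, {'bbox': [167.7, 166.0, 221.1, 210.6], 'score': 0.82}, {'bbox': [290.6, 196.7, 332.8, 244.1], 'score': 0.77}]
```

View pics/w8.png

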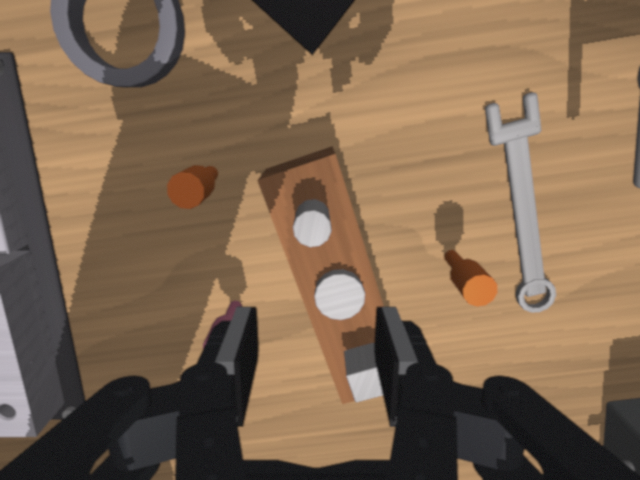

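Run:
```python
from h import *
from scipy.spatial.transform import Rotation as R
f=load('w8.npz');a=cv2.imread('pics/w8.png')
cv2.imwrite('pics/w8a.png',cv2.resize(a[140:320,250:400],None,fx=3.3,fy=3.3,interpolation=2))
o=r.get_obs();M=R.from_euler('xyz',o['eef_rot']).as_matrix()
for px in[(312,229),(310,233.3)]:
    p=atz(f,px,.084);print(p,'tool shift',(M.T@(p-o['eef_pos'])))
```

```text
[ 0.56091849 -0.27885861  0.084     ] tool shift [ 0.11515126  0.00560139 -0.00121564]
[ 0.55835468 -0.27721779  0.084     ] tool shift [ 0.11515967  0.00282685 -0.00246758]
```

View pics/w8a.png

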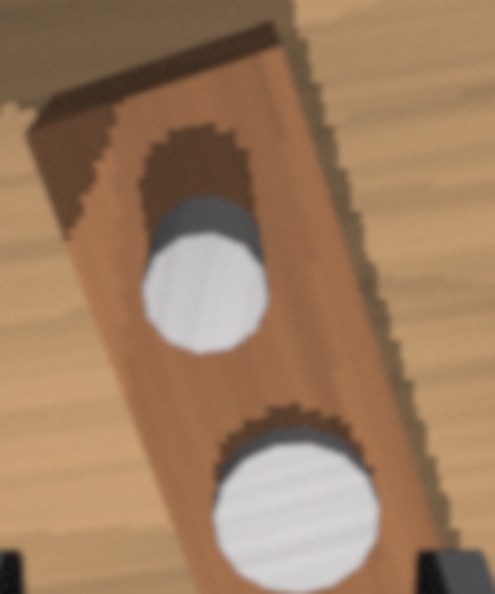

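Request:
apply_moves --steps '[[[1, 0.07, -0.05], [0, 0, 0], 0], [[1, 0, 0], [0, 0, 0], 0], [[1, 0, 0], [0, 0, 0], 0], [[0.45, 0, 0], [0, 0, 0], 0], [[0, 0, 0], [0, 0, 0], 0]]'

```text
time_s: 13.65
eef_pos: [0.5564, -0.2762, 0.0586]
eef_rot: [-1.98, 1.563, 2.588]
force: [-0.3, 0.9, -0.5]
finger_gap: 0.0427
```

Request:
apply_moves --steps '[[[0, 0, 0], [0, 0, 0], 1], [[0, 0, 0], [0, 0, 0], 1], [[0, 0, 0], [0, 0, 0], 1], [[0, 0, 0], [0, 0, 0], 1]]' --newtons 40

```text
time_s: 14.05
eef_pos: [0.5596, -0.2792, 0.065]
eef_rot: [1.306, 1.568, -0.41]
force: [0.1, 1.4, 4.0]
finger_gap: 0.0224
```

Run:
```python
from h import *
f=grab('wrist','w9.png');np.savez('w9.npz',K=f['intrinsics'],T=f['pose']);M=st()
```

```text
t 14.1 p [ 0.5595 -0.2792  0.065 ] jig [ 0.1159 -0.2884  0.065 ] jaw -1.7169 xaxis [ 0.003 -0.001 -1.   ] F [0.1 1.7 5.4] gap 0.0227 v 0.001
```

View pics/w9.png

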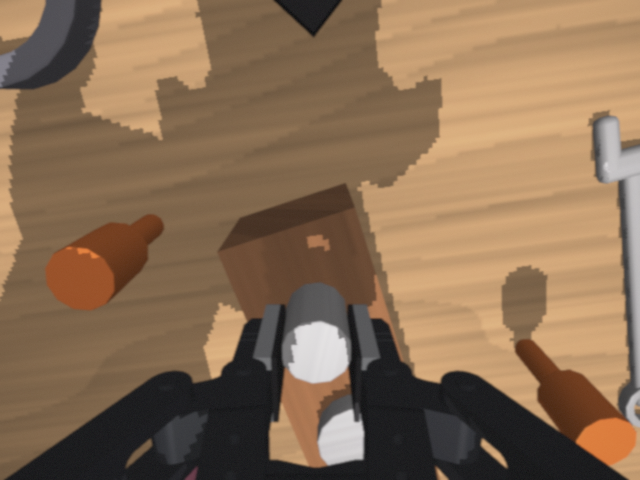

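Request:
apply_moves --steps '[[[-0.5, 0, 0], [0, 0, 0], 1], [[-1, 0, 0], [0, 0, 0], 1], [[-1, 0, 0], [0, 0, 0], 1], [[0, 0, 0], [0, 0, 0], 1]]'

```text
time_s: 14.5
eef_pos: [0.561, -0.2804, 0.1712]
eef_rot: [1.195, 1.558, -0.522]
force: [1.2, -0.8, -1.3]
finger_gap: 0.0218
```

Request:
apply_moves --steps '[[[0, -0.593, -0.903], [0, 0, 0], 1], [[0, -0.593, -0.903], [0, 0, 0], 1], [[0, -0.593, -0.903], [0, 0, 0], 1], [[0, -0.593, -0.903], [0, 0, 0], 1], [[0, -0.593, -0.903], [0, 0, 0], 1]]'

```text
time_s: 15.0
eef_pos: [0.4665, -0.0817, 0.1622]
eef_rot: [-1.915, 1.57, 2.651]
force: [1.5, 1.1, -0.6]
finger_gap: 0.0227
```

Request:
apply_moves --steps '[[[0, -0.593, -0.903], [0, 0, 0], 1], [[0, -0.593, -0.903], [0, 0, 0], 1], [[0, 0, 0], [0, 0, 0], 1], [[0, 0, 0], [0, 0, 0], 1]]'

```text
time_s: 15.4
eef_pos: [0.431, -0.0041, 0.1628]
eef_rot: [1.075, 1.57, -0.64]
force: [-0.3, -1.3, -1.6]
finger_gap: 0.0222
```

Run:
```python
from h import *
f=grab('wrist','w10.png');np.savez('w10.npz',K=f['intrinsics'],T=f['pose']);M=st();s=grab('side','s10.png')
cv2.imwrite('pics/s10a.png',cv2.resize(s['img'][170:310,220:400,::-1],None,fx=4,fy=4,interpolation=2))
```

```text
t 15.45 p [ 0.4313 -0.0048  0.1627] jig [-0.0506 -0.0354  0.1627] jaw -1.7165 xaxis [ 0.    -0.001 -1.   ] F [ 0.2 -0.3 -1.2] gap 0.0224 v 0.025
```

View pics/w10.png

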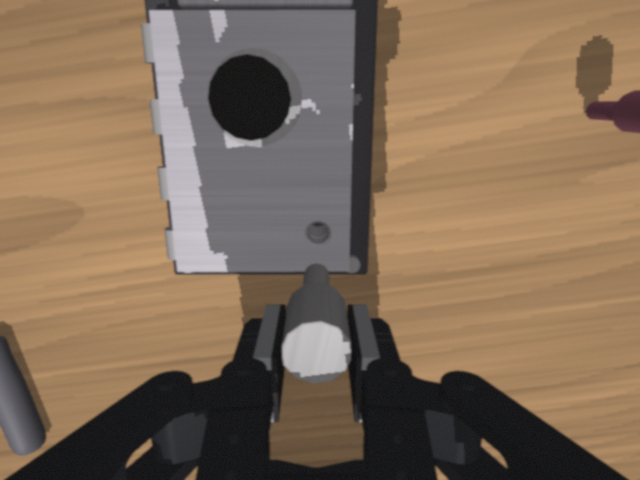

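View pics/s10a.png

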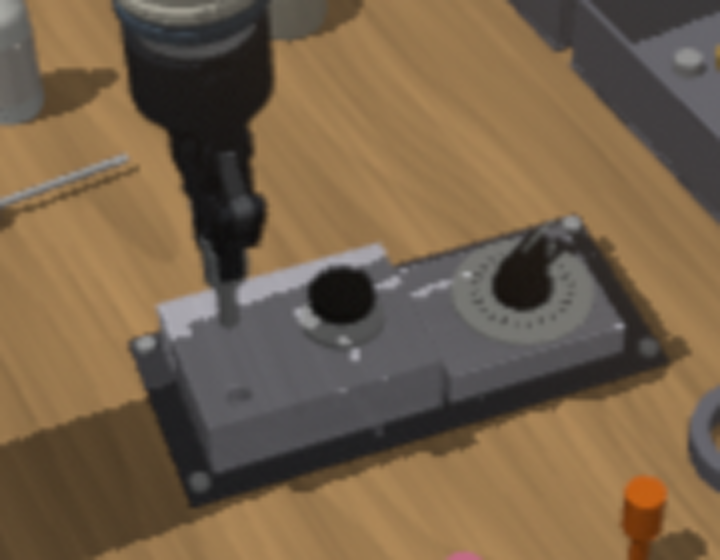

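Run:
```python
from h import *
f=load('w10.npz');a=cv2.imread('pics/w10.png')
cv2.imwrite('pics/w10a.png',cv2.resize(a[215:390,250:380],None,fx=3.4,fy=3.4,interpolation=2))
t=np.array([.4313,-.0048]);
print('tcp axis', proj(f,[*t,.182]),proj(f,[*t,.110]),proj(f,[*t,.048]))
```

```text
tcp axis [317.9064429  357.26801651] [317.29547864 274.0812799 ] [317.0180355  236.30560196]
```

View pics/w10a.png

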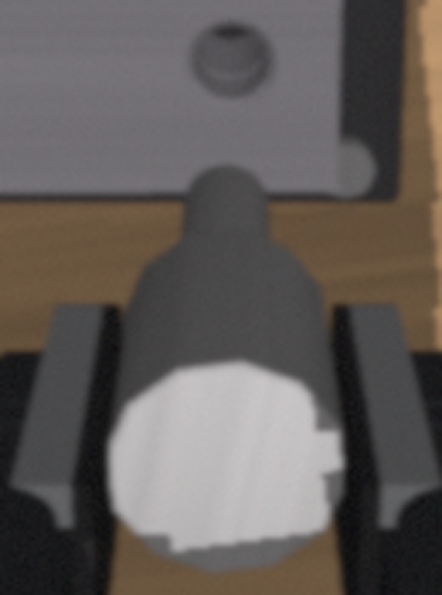

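Request:
apply_moves --steps '[[[0.7, 0.01, 0.01], [0, 0, 0], 1], [[0.6, 0, 0], [0, 0, 0], 1], [[0, 0, 0], [0, 0, 0], 1], [[0, 0, 0], [0, 0, 0], 1]]'

```text
time_s: 15.9
eef_pos: [0.4316, -0.0059, 0.1109]
eef_rot: [-1.387, 1.57, -3.106]
force: [0.3, -0.2, -0.2]
finger_gap: 0.0223
```

Run:
```python
from h import *
f=grab('wrist','w11.png');np.savez('w11.npz',K=f['intrinsics'],T=f['pose']);M=st();a=f['img'][:,:,::-1]
cv2.imwrite('pics/w11a.png',cv2.resize(a[215:390,250:380],None,fx=3.4,fy=3.4,interpolation=2))
```

```text
t 15.95 p [ 0.4321 -0.0058  0.1119] jig [-0.0497 -0.0363  0.1119] jaw -1.7183 xaxis [ 0.001 -0.    -1.   ] F [ 0.4 -0.6 -1.3] gap 0.0224 v 0.019
```

View pics/w11a.png

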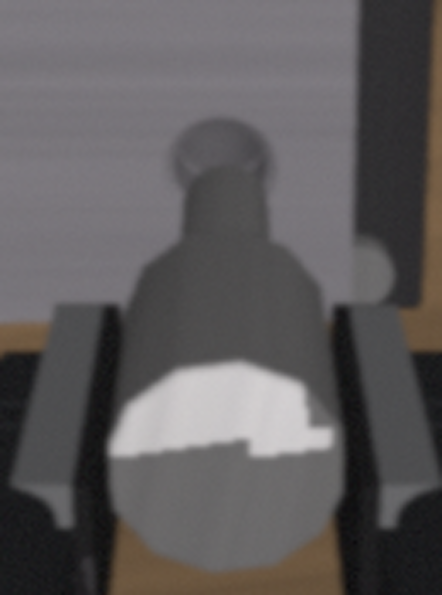

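Request:
apply_moves --steps '[[[0.25, 0.01, -0.02], [0, 0, 0], 1], [[0.25, 0, 0], [0, 0, 0], 1], [[0, 0, 0], [0, 0, 0], 1]]'

```text
time_s: 16.25
eef_pos: [0.4313, -0.0043, 0.0892]
eef_rot: [-1.503, 1.568, 3.064]
force: [-0.8, 0.5, -2.2]
finger_gap: 0.022
```

Request:
apply_moves --steps '[[[0.25, 0, 0], [0, 0, 0], 1], [[0.25, 0, 0], [0, 0, 0], 1], [[0.15, 0, 0], [0, 0, 0], 1], [[0, 0, 0], [0, 0, 0], 1]]'

```text
time_s: 16.65
eef_pos: [0.4313, -0.0041, 0.0633]
eef_rot: [-1.611, 1.568, 2.956]
force: [-0.6, -0.0, -1.8]
finger_gap: 0.0225
```

Request:
apply_moves --steps '[[[0.06, 0, 0], [0, 0, 0], 1], [[0.06, 0, 0], [0, 0, 0], 1], [[0.06, 0, 0], [0, 0, 0], 1], [[0, 0, 0], [0, 0, 0], 1]]'

```text
time_s: 17.05
eef_pos: [0.4325, -0.0045, 0.0608]
eef_rot: [1.436, 1.569, -0.281]
force: [-8.5, -0.3, 14.5]
finger_gap: 0.0226
```

Run:
```python
from h import *
f=grab('wrist','w12.png');M=st();s=grab('side','s12.png')
cv2.imwrite('pics/s12a.png',cv2.resize(s['img'][170:310,220:400,::-1],None,fx=4,fy=4,interpolation=2))
```

```text
t 17.1 p [ 0.4325 -0.0045  0.0608] jig [-0.0495 -0.0349  0.0608] jaw -1.717 xaxis [ 0.002 -0.001 -1.   ] F [-8.5 -0.8 14.9] gap 0.0222 v 0.002
```

View pics/w12.png

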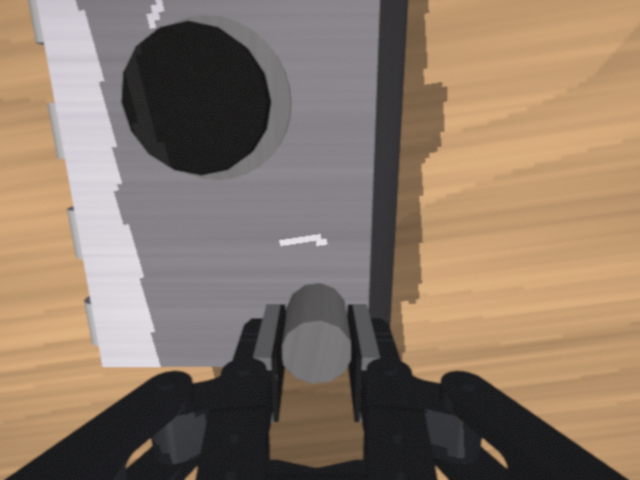

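View pics/s12a.png

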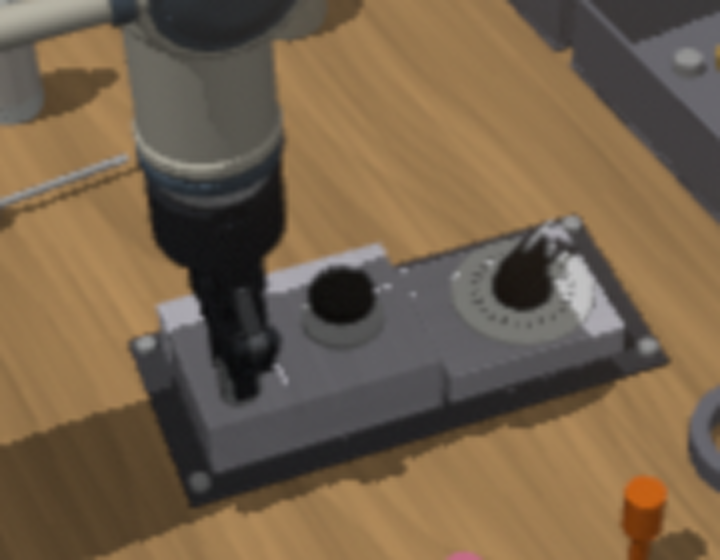

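Request:
apply_moves --steps '[[[0, 0, 0], [0, 0, 0], 1], [[0, 0, 0], [0, 0, 0], -0.3], [[0, 0, 0], [0, 0, 0], -0.3], [[0, 0, 0], [0, 0, 0], -0.3], [[-0.5, 0, 0], [0, 0, 0], -0.3]]'

```text
time_s: 17.65
eef_pos: [0.4303, -0.0041, 0.0748]
eef_rot: [-1.53, 1.565, 3.036]
force: [0.7, 0.2, 0.7]
finger_gap: 0.0553
```

Request:
apply_moves --steps '[[[-1, 0, 0], [0, 0, 0], -0.3], [[-1, 0, 0], [0, 0, 0], -0.3], [[0, 0, 0], [0, 0, 0], 1], [[0, 0, 0], [0, 0, 0], 1]]'

```text
time_s: 18.05
eef_pos: [0.4327, -0.0044, 0.1585]
eef_rot: [1.657, 1.569, -0.06]
force: [0.1, -0.4, -0.1]
finger_gap: 0.0272
```

Run:
```python
from h import *
f=grab('wrist','w13.png');np.savez('w13.npz',K=f['intrinsics'],T=f['pose']);M=st()
print(proj(f,jig([-.05,-.035,.080])),proj(f,jig([.03,0,.076])))
```

```text
t 18.1 p [ 0.432  -0.0043  0.157 ] jig [-0.05   -0.0348  0.157 ] jaw -1.717 xaxis [-0.001  0.    -1.   ] F [ 0.  -0.1 -0.4] gap 0.0199 v 0.03
[316.392686  258.1755898] [245.77137052 104.20179945]
```

View pics/w13.png

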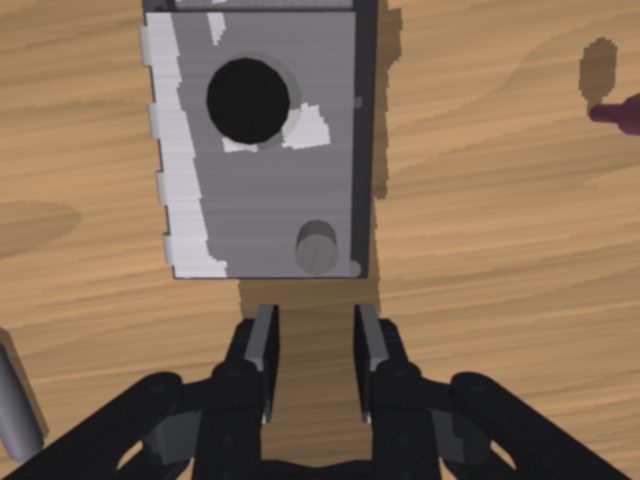

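Request:
apply_moves --steps '[[[0, 1, -0.43], [0, 0, 0], 1], [[0, 1, -0.43], [0, 0, 0], 1], [[1, 0, 0], [0, 0, 0], 1], [[0.7, 0, 0], [0, 0, 0], 1], [[0, 0, 0], [0, 0, 0], 1]]'

```text
time_s: 18.6
eef_pos: [0.5124, 0.0183, 0.0822]
eef_rot: [-1.461, 1.558, 3.106]
force: [-0.5, -0.9, -1.0]
finger_gap: -0.0002
```

Run:
```python
from h import *
f=grab('wrist','w14.png');M=st()
```

```text
t 18.65 p [0.5138 0.0182 0.0856] jig [ 0.0277 -0.0007  0.0856] jaw -1.7169 xaxis [-0.008  0.    -1.   ] F [0.2 0.1 0.7] gap 0.0006 v 0.071
```

View pics/w14.png

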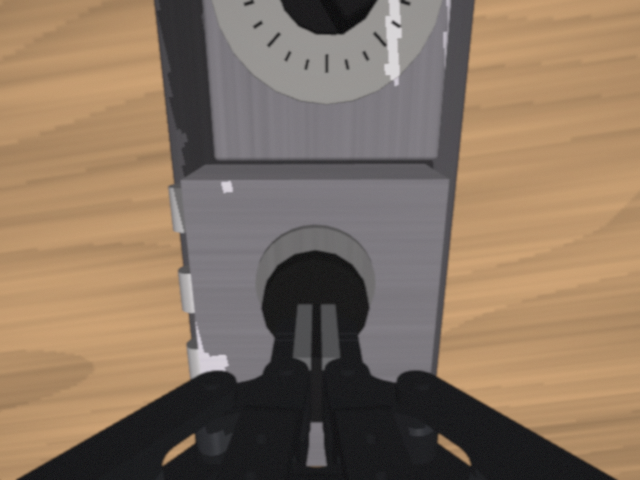

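Request:
apply_moves --steps '[[[0.2, 0.02, 0], [0, 0, 0], 1], [[0.12, 0, 0], [0, 0, 0], 1], [[0.12, 0, 0], [0, 0, 0], 1], [[0.12, 0, 0], [0, 0, 0], 1], [[0, 0, 0], [0, 0, 0], 1]]'

```text
time_s: 19.15
eef_pos: [0.5177, 0.0178, 0.0686]
eef_rot: [1.67, 1.568, -0.047]
force: [-1.1, 0.1, 7.4]
finger_gap: -0.0
```

Request:
apply_moves --steps '[[[0.06, 0, 0], [0, 0, 0], 1], [[0.06, 0, 0], [0, 0, 0], 1], [[0, 0, 0], [0, 0, 0], 1], [[0, 0, 0], [0, 0, 0], 1]]'

```text
time_s: 19.55
eef_pos: [0.5178, 0.0178, 0.065]
eef_rot: [1.655, 1.568, -0.062]
force: [-4.3, -0.6, 9.8]
finger_gap: -0.0001
```

Run:
```python
from h import *
f=grab('wrist','w15.png');M=st();s=grab('side','s15.png')
cv2.imwrite('pics/s15a.png',cv2.resize(s['img'][170:310,220:400,::-1],None,fx=4,fy=4,interpolation=2))
t=grab('top','t15.png')
cv2.imwrite('pics/t15a.png',cv2.resize(t['img'][185:335,250:460,::-1],None,fx=3.7,fy=3.7,interpolation=2))
```

```text
t 19.6 p [0.5178 0.0178 0.0651] jig [ 0.0317 -0.0005  0.0651] jaw -1.7171 xaxis [ 0.003 -0.    -1.   ] F [-4.7 -0.1  9.2] gap 0.0002 v 0.002
```

View pics/s15a.png

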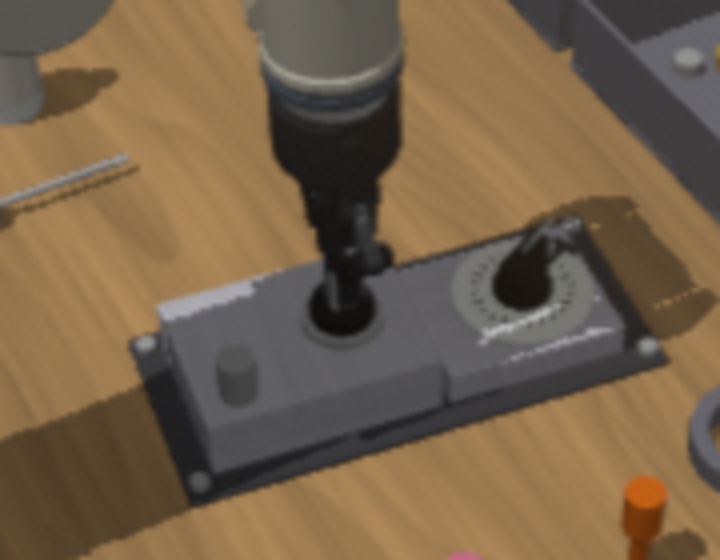

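View pics/w15.png

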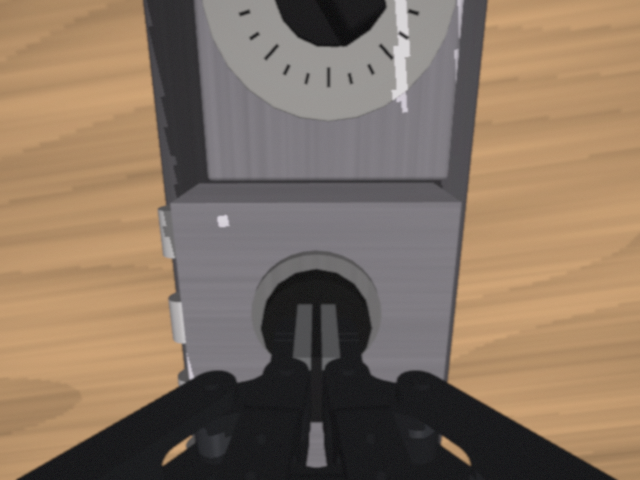

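View pics/t15a.png

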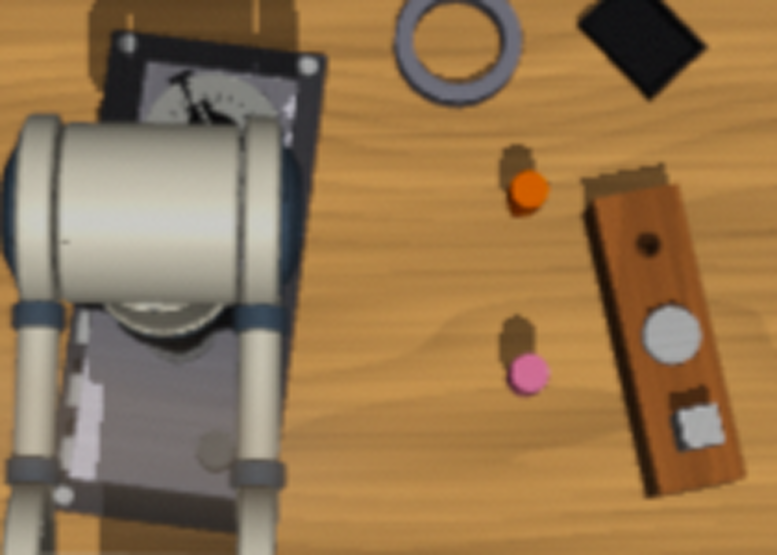

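Run:
```python
from h import *
print(r.finish_job());st()
```

```text
the job is handed in; nothing more can be done
None
the job is handed in; nothing more can be done
```

I turned the dial to the tab, swung the lid shut and pushed the tall round-headed pin home. I then let go of the pin, pressed the pad and handed the job in at about 19.6 s while still holding the pad down.

- **Dial:** the pointer came to rest about 1 mm or less from the tab. I overshot slightly on the first turn and corrected it. The last top picture still shows the pointer at the tab.
- **Lid:** shut. The fingertips stopped at 47.9 mm under about 21 N, against 48 mm for the lid's top when fully shut.
- **Pin:** it went in without jamming, and the head stopped on the lid at the expected height. After I let go it stood upright and untouched, with the fingers about 87 mm away.
- **Pad:** the fingertips were at 65.1 mm, so it is about 10–11 mm down. The measured push was about 9 N.
- **Other things:** the square and flat pins are still in the block. I saw nothing else on the bench move, though the last top picture does not show the glue bottle, jar, screwdriver or wrench.

Two checks disagreed along the way. The wrist camera read about 3 mm too far along the tool's y axis compared with the dial position felt while gripping it, so I corrected for that. When the fingers closed on the pin, the tool rode up about 6 mm, so they held only the upper part of the head; it did not slip.

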